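# Cull and load module housings into a wire bonder

## Robot

A 6-joint arm with a two-finger parallel gripper is mounted at the origin on the work surface. World frame = base frame: x ahead of the robot, y to its left, z up, the work surface at z = 0. Lengths are in m, angles in rad, forces in N, time in s.
With the tool pointing down it reaches from about 0.275 to 0.825 m from the base axis. Payload 4.9 kg.
Tool frame: the origin (TCP) lies midway between the tips of the shut fingers; the grasp point (between the pads) lies 19 mm behind it (grip_point_offset is the distance from the TCP to the grasp point, in m); z points along the fingers, y is the line along which they close (so a half turn about z gives the same grasp; the last joint's range is limited). The gripper opens to 85 mm and grips with 20 to 120 N. Pads are 22 mm wide; open, the fingers measure 114 mm over their backs; the gripper's body (76 mm by 85 mm) begins 54 mm behind the grasp point. The pads swing forward as they close: fully open they stand 13 mm farther back than shut.
Start: joints at [1.009, 0.326, -0.193, 1.052, 0, 1.437], TCP at [0.228, 0.5, 0.195] pointing down, gripper open.
Joint ranges: [-2.65, 2.65], [-0.97, 1.79], [-1.3, 1.35], [-1.93, 2.1], [-1.47, 1.37], [-3.14, 3.14]. Speed limits (rad/s): [2.57, 2.57, 3.14, 3.14, 3.14, 3.14].

## Interface

Orientations are given as a rotation vector (axis times angle).
In Python, from cell import * gives the robot as it stands. Calls block until the motion is done:
- movep(position, orientation): joint-space move of the TCP to a pose.
- move_l(position, velocity=0.15, rot=None, until_force=None): straight line of the TCP; rot=None keeps the orientation; velocity is the mean speed in m/s. With until_force (N) it stops when the force on the tool has changed by that much, and returns True; else False.
- set_joints(angles): joint-space move.
- let_go() and grab(newtons=None): open the fingers fully, or close them until they stop; newtons is the grip in N (None keeps the last).
- sleep(seconds).
- ik(position, orientation): joint angles nearest the present ones, or None.
- get_state(): the state.
- grab_frame(name): name is "side" or "top" or "wrist"; returns a dict with "img" (384x512x3 uint8, red, green, blue), "fx", "fy", "cx", "cy" (pixels), "cam_to_world" (4x4, takes a point from camera to world coordinates); the wrist camera has in their place "T_tool_cam" (4x4, takes a point from camera to tool coordinates, whose origin is the TCP and whose axes are the flange's). Camera axes: x right, y down, z forward; pixel columns grow to the right and rows downward; lengths in m; the calibration is good to about 2 mm. A picture is of the moment at which its call begins: read the wrist's pose just before it. There is no depth.
A pose or a line that the arm cannot do raises MotionError and nothing moves.
- sign_off(): hands the job in; it is judged then, once.
Trained networks look in the newest picture that a camera, given by its name, has taken for a name from the list of things; names that differ only in an ending like _2 or _b are one class to them, and where a whole thing is asked for, a point or a joint stands for the part that bears it (a point fixed in the world has none). Each returns a list of dicts, best first, with "score" (0 to 1); they miss things now and then, are a little off and sometimes report something else, mostly with a low value. They report only what shows in the picture. A call takes as long as a camera call. They do not tell look-alikes from the thing itself.
- spot_in(camera, name): "centre" ([column, row] in pixels, amid what is visible of it).
- silhouettes(camera, name): "mask" (384x512 bool, what is visible of it) and "centre" ([column, row] in pixels, amid what is visible of it).
- tip_of(camera, name): "centre" ([column, row] in pixels: a listed point, or the origin of a listed thing).
The state is a dict: "clock": time; "q": joint angles; "joint_velocities": joint speeds; "tau": joint torques, N m; "position": TCP position; "eef_rot": TCP orientation; "contact_force": force on the tool from outside, world axes, zero at the start; "wrist_torque": the same for the moment, N m; "finger_gap": opening from 0.0 (shut) to 1.0 (fully open); "grasp_force": force on a finger pad.
Only numpy, scipy, OpenCV 4.12 (cv2) and the standard library are available. Lean on these libraries where they do the work, as an engineer would, in place of code of your own. Each camera call takes 0.05 s, during which the arm holds its last target. There are 200 camera calls.

## Task

Pull the bonder's loading drawer fully out by its handle post, then sort the batch of module housings on the bench: put every odd-shaped one (too short, corner missing, crooked end) in the grey reject bin, and set the good rectangular ones recess up in the lane of the drawer, lengthwise in one row, the first tight against the end stop at the handle end and each next one butted flush against its neighbour. When the whole batch is sorted, push the drawer fully home with the row still closed up, and leave the other things on the bench where they stand.

Things in the scene. Friction and masses are not known exactly. Their poses are not given: they have to be found in the camera images.
- good_1: A good housing: plain aluminium block, complete rectangle 80 long (x) x 34 wide (y) x 28 mm high, dark recess with a brass pad on its top, 170 g. It starts lying recess up on the bench. Origin: centre of its underside; x along its length, y across, z up. The same either way round. 3 or 4 good ones are present; None if absent.
- good_2: A good housing: plain aluminium block, complete rectangle 80 long (x) x 34 wide (y) x 28 mm high, dark recess with a brass pad on its top, 170 g. It starts lying recess up on the bench. Origin: centre of its underside; x along its length, y across, z up. The same either way round. 3 or 4 good ones are present; None if absent.
- good_3: A good housing: plain aluminium block, complete rectangle 80 long (x) x 34 wide (y) x 28 mm high, dark recess with a brass pad on its top, 170 g. It starts lying recess up on the bench. Origin: centre of its underside; x along its length, y across, z up. The same either way round. 3 or 4 good ones are present; None if absent.
- good_4: A good housing: plain aluminium block, complete rectangle 80 long (x) x 34 wide (y) x 28 mm high, dark recess with a brass pad on its top, 170 g. It starts lying recess up on the bench. Origin: centre of its underside; x along its length, y across, z up. The same either way round. 3 or 4 good ones are present; None if absent.
- odd_short: Odd housing, same look but only 60 mm long x 34 x 28 mm. Origin: centre of its underside; x along its length, y across, z up. None if absent.
- odd_chipped: Odd housing, 80 x 34 x 28 mm outline with one corner missing: a bite 28 mm long (x from +12 to +40 mm) and 20 mm wide (y from -3 to +17 mm), full height. Origin: centre of the underside of the 80 x 34 outline; x along the length, z up; full width only for x from -40 to +12 mm, so grip it about x = -14 mm. None if absent.
- odd_crooked: Odd housing, straight part 56 x 34 x 28 mm with one end (+x) running on 28 mm or so further, bent sideways towards +y by 0.5 rad. Origin: centre of the underside of the straight part; x along it, y across it, z up. None if absent.
- reject_bin: Open grey plastic reject bin fixed to the bench, outside 260 (x) x 160 (y) x 45 mm high, walls and floor 5 mm. Origin: centre of its underside; x along its long side, z up. It stands on the left or the right of the bench; a closed black instrument case with a grey lid panel, 220 x 140 x 48 mm, stands on the other side.
- carriage (a joint): The bonder's loading drawer, a sliding aluminium tray: metres it stands out towards the robot. 0 = fully home (two steel tongues reaching 36 mm behind the tray touch the white machine), 0.065 = fully out. It starts 0 to 0.02 out, slides against about 4 N of friction and stays where it is left.
- lane_stop (a point): On the drawer: foot of the end stop's face, mid-lane, on the lane floor (22 mm above the bench). +y runs along the lane away from the stop, +x the way the drawer slides home, z up. Lane 340 mm long from the stop, far end open, 41 mm wide between rails 8 mm high, 6 thick. Stop 20 mm high, 12 thick. White machine body, 50 mm high, begins 70 mm to +x when the drawer is home.
- handle_top (a point): On the drawer: top centre of its upright handle post beyond the stop (28 mm from the stop's face, at lane y = -28 mm). Black cap 22 mm across and 18 mm high on a steel post 14 mm across; the top is 72 mm above the bench.
- dish: Glass dish, 56 mm across, 16 mm high, a bystander to be left alone. Origin: its underside.
- solvent: White solvent bottle, 56 mm across, 130 mm high, a bystander to be left alone. Origin: its underside.
- jar: Amber glass jar, 52 mm across, 60 mm high, a bystander to be left alone. Origin: its underside.
- gauge_block: Dark steel setting block, 44 x 44 x 22 mm, no recess, a bystander to be left alone. Origin: its underside.
Things that resemble listed ones, but are neither listed nor needed, are in the scene too. Leave any orange or purple look-alike of the odd_chipped alone.

How it is judged:
On the way, in this order (a step that is already met when the one before it is completed fails the run):
1. the drawer is pulled out (value of joint carriage above 0.055 m), for 0.2 s.
2. with the drawer still out, all odd housings lie in the reject bin and all good ones stand closed up in the lane (x of good_1 in the frame of lane_stop between -0.006 and 0.006 m and z of each of good_1, good_2, good_3, good_4 in the frame of lane_stop below 0.004 m and angle between each of good_1, good_2, good_3, good_4's own z axis and vertical below 0.1 rad and angle between the x axis of each of good_1, good_2, good_3, good_4 and the y axis of lane_stop, either way round below 0.09 rad and linear speed of each of good_1, good_2, good_3, good_4, odd_short, odd_chipped, odd_crooked below 0.02 m/s and (y of good_1 in the frame of lane_stop between 0.037 and 0.043 m or y of good_1 in the frame of lane_stop between 0.117 and 0.1245 m or y of good_1 in the frame of lane_stop between 0.197 and 0.206 m or y of good_1 in the frame of lane_stop between 0.277 and 0.2875 m) and x of good_2 in the frame of lane_stop between -0.006 and 0.006 m and (y of good_2 in the frame of lane_stop between 0.037 and 0.043 m or y of good_2 in the frame of lane_stop between 0.117 and 0.1245 m or y of good_2 in the frame of lane_stop between 0.197 and 0.206 m or y of good_2 in the frame of lane_stop between 0.277 and 0.2875 m) and x of good_3 in the frame of lane_stop between -0.006 and 0.006 m and (y of good_3 in the frame of lane_stop between 0.037 and 0.043 m or y of good_3 in the frame of lane_stop between 0.117 and 0.1245 m or y of good_3 in the frame of lane_stop between 0.197 and 0.206 m or y of good_3 in the frame of lane_stop between 0.277 and 0.2875 m) and x of good_4 in the frame of lane_stop between -0.006 and 0.006 m and (y of good_4 in the frame of lane_stop between 0.037 and 0.043 m or y of good_4 in the frame of lane_stop between 0.117 and 0.1245 m or y of good_4 in the frame of lane_stop between 0.197 and 0.206 m or y of good_4 in the frame of lane_stop between 0.277 and 0.2875 m) and (y of good_1 in the frame of lane_stop between 0.037 and 0.043 m or y of good_2 in the frame of lane_stop between 0.037 and 0.043 m or y of good_3 in the frame of lane_stop between 0.037 and 0.043 m or y of good_4 in the frame of lane_stop between 0.037 and 0.043 m) and (y of good_1 in the frame of lane_stop between 0.117 and 0.1245 m or y of good_2 in the frame of lane_stop between 0.117 and 0.1245 m or y of good_3 in the frame of lane_stop between 0.117 and 0.1245 m or y of good_4 in the frame of lane_stop between 0.117 and 0.1245 m or y of each of good_1, good_2, good_3, good_4 in the frame of lane_stop below 0.16 m) and (y of good_1 in the frame of lane_stop between 0.197 and 0.206 m or y of good_2 in the frame of lane_stop between 0.197 and 0.206 m or y of good_3 in the frame of lane_stop between 0.197 and 0.206 m or y of good_4 in the frame of lane_stop between 0.197 and 0.206 m or y of each of good_1, good_2, good_3, good_4 in the frame of lane_stop below 0.24 m) and x of odd_short in the frame of reject_bin between -0.12 and 0.12 m and y of odd_short in the frame of reject_bin between -0.07 and 0.07 m and z of odd_short in the frame of reject_bin between -0.01 and 0.045 m and x of odd_chipped in the frame of reject_bin between -0.12 and 0.12 m and y of odd_chipped in the frame of reject_bin between -0.07 and 0.07 m and z of odd_chipped in the frame of reject_bin between -0.01 and 0.045 m and x of odd_crooked in the frame of reject_bin between -0.12 and 0.12 m and y of odd_crooked in the frame of reject_bin between -0.07 and 0.07 m and z of odd_crooked in the frame of reject_bin between -0.01 and 0.045 m and value of joint carriage above 0.045 m), for 0.2 s.
3. the loaded drawer is pushed home (value of joint carriage below 0.004 m), for 0.2 s.
At the end, for the whole second after the job is handed in: Drawer home within 4 mm; good housings flat, recess up, within 6 mm of mid-lane and 0.09 rad, in one row from the stop with no empty place: the 1st at most 3 mm from touching, 2nd 4.5, 3rd 6, 4th 7.5 mm beyond a perfectly tight row; odd ones at rest in the bin, origin below its rim (x of good_1 in the frame of lane_stop between -0.006 and 0.006 m and z of each of good_1, good_2, good_3, good_4 in the frame of lane_stop below 0.004 m and angle between each of good_1, good_2, good_3, good_4's own z axis and vertical below 0.1 rad and angle between the x axis of each of good_1, good_2, good_3, good_4 and the y axis of lane_stop, either way round below 0.09 rad and linear speed of each of good_1, good_2, good_3, good_4, odd_short, odd_chipped, odd_crooked below 0.02 m/s and (y of good_1 in the frame of lane_stop between 0.037 and 0.043 m or y of good_1 in the frame of lane_stop between 0.117 and 0.1245 m or y of good_1 in the frame of lane_stop between 0.197 and 0.206 m or y of good_1 in the frame of lane_stop between 0.277 and 0.2875 m) and x of good_2 in the frame of lane_stop between -0.006 and 0.006 m and (y of good_2 in the frame of lane_stop between 0.037 and 0.043 m or y of good_2 in the frame of lane_stop between 0.117 and 0.1245 m or y of good_2 in the frame of lane_stop between 0.197 and 0.206 m or y of good_2 in the frame of lane_stop between 0.277 and 0.2875 m) and x of good_3 in the frame of lane_stop between -0.006 and 0.006 m and (y of good_3 in the frame of lane_stop between 0.037 and 0.043 m or y of good_3 in the frame of lane_stop between 0.117 and 0.1245 m or y of good_3 in the frame of lane_stop between 0.197 and 0.206 m or y of good_3 in the frame of lane_stop between 0.277 and 0.2875 m) and x of good_4 in the frame of lane_stop between -0.006 and 0.006 m and (y of good_4 in the frame of lane_stop between 0.037 and 0.043 m or y of good_4 in the frame of lane_stop between 0.117 and 0.1245 m or y of good_4 in the frame of lane_stop between 0.197 and 0.206 m or y of good_4 in the frame of lane_stop between 0.277 and 0.2875 m) and (y of good_1 in the frame of lane_stop between 0.037 and 0.043 m or y of good_2 in the frame of lane_stop between 0.037 and 0.043 m or y of good_3 in the frame of lane_stop between 0.037 and 0.043 m or y of good_4 in the frame of lane_stop between 0.037 and 0.043 m) and (y of good_1 in the frame of lane_stop between 0.117 and 0.1245 m or y of good_2 in the frame of lane_stop between 0.117 and 0.1245 m or y of good_3 in the frame of lane_stop between 0.117 and 0.1245 m or y of good_4 in the frame of lane_stop between 0.117 and 0.1245 m or y of each of good_1, good_2, good_3, good_4 in the frame of lane_stop below 0.16 m) and (y of good_1 in the frame of lane_stop between 0.197 and 0.206 m or y of good_2 in the frame of lane_stop between 0.197 and 0.206 m or y of good_3 in the frame of lane_stop between 0.197 and 0.206 m or y of good_4 in the frame of lane_stop between 0.197 and 0.206 m or y of each of good_1, good_2, good_3, good_4 in the frame of lane_stop below 0.24 m) and x of odd_short in the frame of reject_bin between -0.12 and 0.12 m and y of odd_short in the frame of reject_bin between -0.07 and 0.07 m and z of odd_short in the frame of reject_bin between -0.01 and 0.045 m and x of odd_chipped in the frame of reject_bin between -0.12 and 0.12 m and y of odd_chipped in the frame of reject_bin between -0.07 and 0.07 m and z of odd_chipped in the frame of reject_bin between -0.01 and 0.045 m and x of odd_crooked in the frame of reject_bin between -0.12 and 0.12 m and y of odd_crooked in the frame of reject_bin between -0.07 and 0.07 m and z of odd_crooked in the frame of reject_bin between -0.01 and 0.045 m and value of joint carriage below 0.004 m).
It fails at once if a bystander is moved more than 50 mm or knocked over (distance of any of dish, solvent, jar, gauge_block from where it was at the start of the episode above 0.05 m or angle between any of solvent, jar's own z axis and vertical above 0.8 rad).
Of good_1, good_2, good_3, good_4 only 3 to 4 are there at a start; the rules pass over those that are not, and their reading is None.
Of odd_short, odd_chipped, odd_crooked only 2 to 3 are there at a start; the rules pass over those that are not, and their reading is None.
At some moment in a run one of good_1, good_2, good_3, good_4, odd_short, odd_chipped, odd_crooked may be knocked a few centimetres aside while the robot is not near it.
Once in a run the grip may slacken for a moment while it holds something.
It also fails if it takes over 210 s, if anything falls off the work surface, if the arm or the gripper's body presses on something with over 40 N, if the wrist force passes 120 N, or if a joint passes its speed limit or range.

## Working session

There is one attempt and no reset: what is moved stays moved. The work goes in short steps, each a Python script; the robot and the scene stay as the last script left them, time stands still between calls to the robot, and variables do not carry over. Pictures are saved under pics/ and viewed, at most 14 in all, crops included, and the job is handed in when it is done.

```bash
ls; mkdir -p pics
python3 - <<'E'
from cell import *
import cv2
for n in ("top","side"):
    f=grab_frame(n); cv2.imwrite(f"pics/{n}0.png",cv2.resize(f["img"][:,:,::-1],(800,600),interpolation=cv2.INTER_CUBIC))
    print(n,f["fx"],f["fy"],f["cx"],f["cy"],f["cam_to_world"].round(4).tolist() if hasattr(f["cam_to_world"],'round') else f["cam_to_world"])
f=grab_frame("wrist");print(f["T_tool_cam"],f["fx"],f["cx"],f["cy"])
s=get_state();print(s)
for n in ["good_1","odd_short","odd_chipped","odd_crooked","reject_bin","lane_stop","handle_top","dish","solvent","jar","gauge_block"]:
    print(n,[( [round(v) for v in d["centre"]],round(d["score"],2)) for d in tip_of("top",n)])
print(get_state()["clock"])
E
```

```text
pics
top 365.89228799067524 365.89228799067524 251.7325881053849 194.0135767049473 [[-0.0881, -0.9715, 0.22, 0.2607], [-0.9961, 0.087, -0.0147, 0.0166], [-0.0048, -0.2205, -0.9754, 1.051], [0.0, 0.0, 0.0, 1.0]]
side 393.65129012031883 393.65129012031883 257.4824044818478 190.62702065662165 [[0.8767, -0.3226, 0.3567, 0.0803], [-0.4808, -0.6067, 0.633, -0.6536], [0.0122, -0.7265, -0.687, 0.7619], [0.0, 0.0, 0.0, 1.0]]
[[ 1.58405367e-04 -9.57540968e-01 -2.88297191e-01  7.39505013e-02]
 [ 9.99999562e-01  4.17680664e-04 -8.37819643e-04 -8.15620619e-04]
 [ 9.22662794e-04 -2.88296932e-01  9.57540614e-01 -1.78875547e-01]
 [ 0.00000000e+00  0.00000000e+00  0.00000000e+00  1.00000000e+00]] 317.97702777056617 254.02689655898627 188.28695780003662
{'clock': 0.15, 'q': array([ 1.00881453e+00,  3.26776222e-01, -1.93355015e-01,  1.05198763e+00,
        1.06326835e-05,  1.43665983e+00]), 'joint_velocities': array([-0.0007176 , -0.00141199,  0.00368222,  0.00048079,  0.00166486,
        0.00096131]), 'tau': array([ 2.59011313e-04, -4.43705320e+01,  2.62665027e+01,  1.04515409e-02,
       -8.12747408e
[... 189 characters left out ...]
-0.07819895,  0.53058988]), 'wrist_torque': array([-0.02212378,  0.00372921,  0.01170818]), 'grasp_force': 0.0, 'finger_gap': 0.998598726114724}
good_1 [([326, 196], 0.83), ([227, 206], 0.82), ([278, 204], 0.76), ([257, 224], 0.54), ([148, 150], 0.43)]
odd_short [([183, 207], 0.58)]
odd_chipped [([108, 291], 0.95), ([157, 299], 0.85), ([199, 237], 0.7)]
odd_crooked [([308, 228], 0.94), ([183, 209], 0.25)]
reject_bin [([383, 195], 0.55)]
lane_stop [([301, 148], 0.94), ([228, 205], 0.68)]
handle_top [([313, 131], 0.89)]
dish [([172, 249], 0.62)]
solvent [([146, 154], 0.96)]
jar [([348, 138], 0.71), ([172, 248], 0.68), ([183, 207], 0.47)]
gauge_block [([339, 235], 0.71), ([325, 198], 0.41)]
0.7
```

View pics/top0.png

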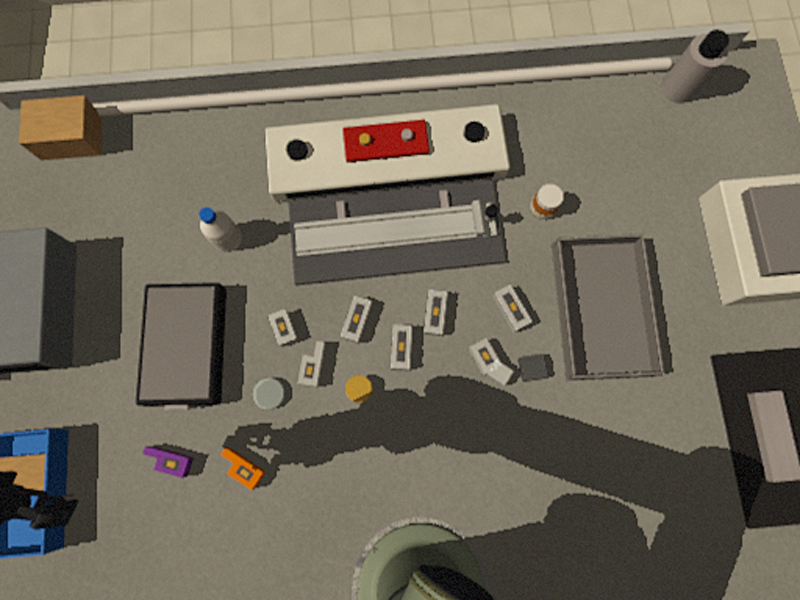

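View pics/side0.png

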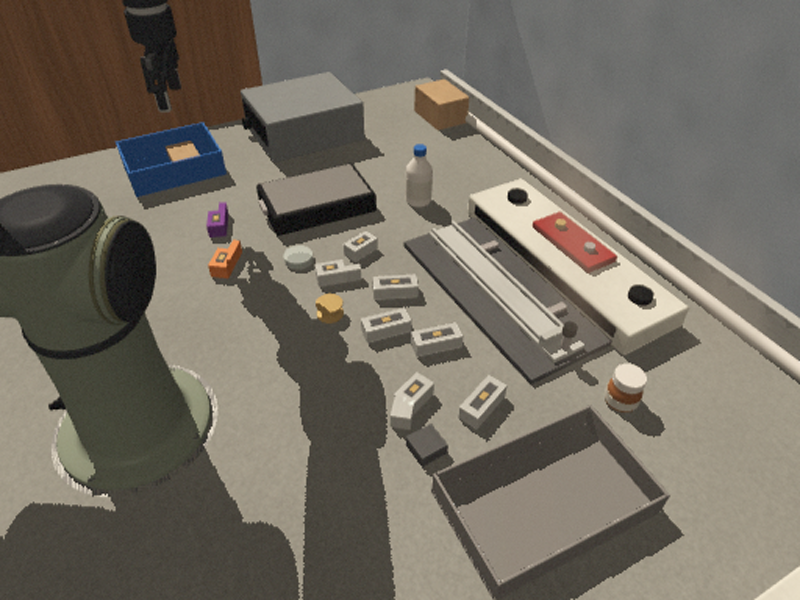

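Top picture (800×600 px): white housings are good at (357,319), (401,346), (436,312), (514,308). The odd ones are short (283,327), chipped (312,368) and crooked (490,360). The orange (242,468) and purple (168,462) pieces are look-alikes to leave alone. The bin is at (610,305), the handle at (491,211), and the lane runs left from there. Next I fit shape models to the masks.

```bash
cat > h.py <<'E'
from cell import *
import numpy as np, cv2, json
from scipy.optimize import minimize
from scipy.spatial.transform import Rotation as R
def shape(k):
    if k=="good": p=[[-40,-17],[40,-17],[40,17],[-40,17]]
    if k=="odd_short": p=[[-30,-17],[30,-17],[30,17],[-30,17]]
    if k=="odd_chipped": p=[[-40,-17],[40,-17],[40,-3],[12,-3],[12,17],[-40,17]]
    if k=="odd_crooked":
        c,s=np.cos(.5),np.sin(.5)
        p=[[-28,-17],[28,-17],[28+28*c,-17+28*s],[28+28*c-34*s,-17+28*s+34*c],[28-17*np.tan(.25)*1,17],[-28,17]]
    return np.array(p)/1000.
def cam(f,M=None):
    M=np.array(f["cam_to_world"]) if M is None else M
    return M,f["fx"],f["fy"],f["cx"],f["cy"]
def wristM(f,st):
    T=np.eye(4);T[:3,:3]=R.from_rotvec(st["eef_rot"]).as_matrix();T[:3,3]=st["position"]
    return T@np.array(f["T_tool_cam"])
def proj(P,C):
    M,fx,fy,cx,cy=C; q=(np.atleast_2d(P)-M[:3,3])@M[:3,:3]
    return np.c_[fx*q[:,0]/q[:,2]+cx,fy*q[:,1]/q[:,2]+cy]
def unproj(uv,z,C):
    M,fx,fy,cx,cy=C; uv=np.atleast_2d(uv).astype(float)
    d=np.c_[(uv[:,0]-cx)/fx,(uv[:,1]-cy)/fy,np.ones(len(uv))]@M[:3,:3].T
    return M[:3,3]+d*((z-M[2,3])/d[:,2])[:,None]
def render(pose,k,C,z0,S=4,H=.028):
    x,y,t=pose;c,s=np.cos(t),np.sin(t);p=shape(k)@np.array([[c,s],[-s,c]])+[x,y]
    m=np.zeros((384*S,512*S),np.uint8);n=len(p)
    b=((proj(np.c_[p,np.full(n,z0)],C)+.5)*S).round().astype(np.int32);a=((proj(np.c_[p,np.full(n,z0+H)],C)+.5)*S).round().astype(np.int32)
    cv2.fillPoly(m,[a],1);cv2.fillPoly(m,[b],1)
    for i in range(n):
        j=(i+1)%n;cv2.fillConvexPoly(m,np.array([a[i],a[j],b[j],b[i]]),1)
    return cv2.resize(m.astype(np.float32),(512,384),interpolation=cv2.INTER_AREA)
def fit(mask,k,C,z0=0.,th=None):
    ys,xs=np.nonzero(mask);c=unproj([xs.mean(),ys.mean()],z0+.016,C)[0]
    mk=mask.astype(np.float32);best=None
    f=lambda p:1-np.minimum(render(p,k,C,z0),mk).sum()/np.maximum(render(p,k,C,z0),mk).sum()
    N=12 if k in("odd_chipped","odd_crooked") else 6
    r=[(f((c[0],c[1],t)),t) for t in (np.arange(N)*2*np.pi/N/(2 if N==6 else 1) if th is None else [th])]
    for _,t in sorted(r)[:3]:
        o=minimize(f,[c[0],c[1],t],method="Nelder-Mead",options=dict(initial_simplex=[[c[0],c[1],t],[c[0]+.01,c[1],t],[c[0],c[1]+.01,t],[c[0],c[1],t+.3]],maxiter=90,xatol=1e-4,fatol=1e-4))
        if best is None or o.fun<best[0]: best=(o.fun,o.x)
    return best[1],1-best[0]
def classify(mask,C):
    r=sorted([(fit(mask,k,C)[::-1]+(k,)) for k in("good","odd_short","odd_chipped","odd_crooked")],key=lambda a:-a[0])
    return r
E
python3 - <<'E'
from h import *
f=grab_frame("top");C=cam(f);M=[]
for n in ["good_1","odd_short","odd_chipped","odd_crooked"]:
    for d in silhouettes("top",n):
        c=d["centre"];sat=cv2.cvtColor(f["img"],cv2.COLOR_RGB2HSV)[...,1][d["mask"]].mean()
        if d["score"]<.3 or any(np.hypot(*(np.array(c)-m[1]))<8 for m in M): continue
        M.append((d["mask"],np.array(c),n,sat))
        if sat>120: print(n,c,"coloured");continue
        r=classify(d["mask"],C);print(n,np.round(c),d["mask"].sum(),round(sat),[(k,round(s,2)) for s,p,k in r[:2]],r[0][1].round(4))
for n,z in [("lane_stop",.022),("handle_top",.072),("reject_bin",.0),("jar",0),("solvent",0),("gauge_block",0),("dish",0)]:
    print(n,[(unproj(d["centre"],z,C)[0][:2].round(4),round(d["score"],2)) for d in tip_of("top",n)])
for n,z in (("lane_stop",.026),("reject_bin",.045)):
    for d in silhouettes("top",n)[:2]:
        ys,xs=np.nonzero(d["mask"]);w=unproj(np.c_[xs,ys],z,C)[:,:2].astype(np.float32);print(n,d["score"],cv2.minAreaRect(w))
# white-ish machine
f=grab_frame("side");C=cam(f)
for n,z in [("lane_stop",.022),("handle_top",.072),("reject_bin",.0),("jar",0)]:
    print("side",n,[(unproj(d["centre"],z,C)[0][:2].round(4),round(d["score"],2)) for d in tip_of("side",n)])
E
```

```text
good_1 [327. 196.] 399 43 [('good', np.float64(0.95)), ('odd_crooked', np.float64(0.89))] [ 0.4656 -0.2151  0.3914]
good_1 [226. 205.] 355 43 [('good', np.float64(0.92)), ('odd_crooked', np.float64(0.88))] [0.4712 0.0727 2.7704]
good_1 [279. 201.] 353 43 [('good', np.float64(0.94)), ('odd_crooked', np.float64(0.87))] [ 0.469  -0.0728  2.9294]
good_1 [257. 223.] 330 43 [('good', np.float64(0.9)), ('odd_crooked', np.float64(0.88))] [ 0.4107 -0.004  -0.1476]
odd_short [182. 209.] 286 45 [('odd_short', np.float64(0.93)), ('odd_chipped', np.float64(0.79))] [0.4664 0.2083 0.3027]
odd_chipped [154.3, 301.5] coloured
odd_chipped [107.1, 291.8] coloured
odd_chipped [200. 236.] 324 45 [('odd_chipped', np.float64(0.92)), ('good', np.float64(0.78))] [0.396  0.1588 6.0405]
odd_crooked [313. 231.] 417 42 [('odd_crooked', np.float64(0.87)), ('good', np.float64(0.86))] [ 0.3768 -0.1555  3.6294]
odd_crooked [252. 143.] 2876 37 [('good', np.float64(0.14)), ('odd_crooked', np.float64(0.13))] [ 0.6371 -0.0189  1.7827]
lane_stop [(array([ 0.6312, -0.1639]), 0.64)]
handle_top [(array([ 0.6408, -0.1946]), 0.55)]
reject_bin [(array([ 0.4595, -0.394 ]), 0.83)]
jar [(array([ 0.6544, -0.3032]), 0.82)]
solvent [(array([0.6527, 0.3036]), 0.94)]
gauge_block [(array([ 0.3589, -0.2351]), 0.71)]
dish [(array([ 0.4709, -0.0784]), 0.61), (array([0.3616, 0.2431]), 0.6)]
lane_stop 0.71 ((0.6512014865875244, -0.016715973615646362), (0.10267071425914764, 0.38623422384262085), 1.2070558071136475)
reject_bin 0.86 ((0.4497493505477905, -0.37787285447120667), (0.1724843829870224, 0.2627089023590088), 87.62088775634766)
side lane_stop [(array([ 0.6358, -0.1697]), 0.97)]
side handle_top [(array([ 0.6439, -0.1961]), 0.9)]
side reject_bin [(array([ 0.4544, -0.3837]), 0.65), (array([0.4738, 0.1967]), 0.42)]
side jar [(array([ 0.6604, -0.3103]), 0.65)]
```

```bash
cat >> h.py <<'E'
def down(yaw):
    c,s=np.cos(yaw),np.sin(yaw)
    return R.from_matrix(np.array([[c,s,0],[s,-c,0],[0,0,-1.]])).as_rotvec()
def goto(x,y,z,yaw): movep([x,y,z],down(yaw))
def bestyaw(x,y,z,yaw):
    # choose half turn with smaller j6 magnitude
    q=get_state()["q"];r=[]
    for a in (yaw,yaw+np.pi):
        s=ik([x,y,z],down(a))
        if s is not None: r.append((abs(np.array(s)-q).max()+.0*abs(s[5]),a))
    return min(r)[1]
def wrist():
    st=get_state();f=grab_frame("wrist");return f,cam(f,wristM(f,st))
E
python3 - <<'E'
from h import *
y=np.pi/2
goto(.641,-.17,.24,y)
sleep(.3);f,C=wrist();cv2.imwrite("pics/w1.png",cv2.resize(f["img"][:,:,::-1],(768,576)))
print(get_state()["q"].round(2),get_state()["position"],C[0].round(3))
for n,z in (("lane_stop",.022),("handle_top",.072),("jar",0)):
    print(n,[(np.round(d["centre"]),unproj(d["centre"],z,C)[0][:2].round(4),round(d["score"],2)) for d in tip_of("wrist",n)])
E
```

```text
[-0.37  0.53  0.23  1.28  0.    1.2 ] [ 0.64107442 -0.16973056  0.24000345] [[ 1.     0.001 -0.     0.64 ]
 [ 0.001 -0.957 -0.289 -0.097]
 [-0.     0.289 -0.957  0.419]
 [ 0.     0.     0.     1.   ]]
lane_stop [(array([258., 147.]), array([ 0.6445, -0.1621]), 0.9)]
handle_top [(array([258., 182.]), array([ 0.6446, -0.1944]), 0.57)]
jar [(array([270., 243.]), array([ 0.664 , -0.3063]), 0.95), (array([127., 186.]), array([ 0.4662, -0.2196]), 0.29)]
```

View pics/w1.png

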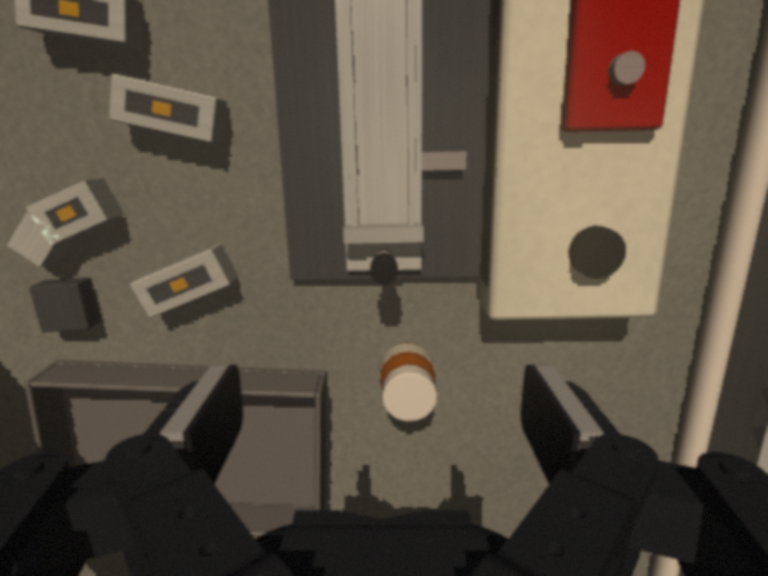

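View shows the handle cap at (383,267), the stop at (383,232), and the lane running straight up. Both network points agree with the offset given (32 mm measured, 28 mm nominal). I grip the cap and pull.

Run:
```python
from h import *
a=np.pi/2+.022
x,y=.6445,-.1930
goto(x,y,.15,a);move_l([x,y,.044],.12,until_force=15)
print(get_state()["position"])
grab(50);s=get_state();print(s["finger_gap"],s["grasp_force"],s["contact_force"])
p=s["position"];u=np.array([-np.cos(.022),-np.sin(.022),0])
r=move_l(p+u*.075,.04,until_force=22)
s=get_state();print(r,s["position"]-p,s["contact_force"],s["finger_gap"],s["clock"])
```

```text
[ 0.64537516 -0.19329747  0.04517527]
0.00222093529347725 0.0 [ 0.4977203   0.09131613 -0.24207242]
False [-7.47977162e-02 -1.65991254e-03 -3.06947189e-05] [ 0.43807905 -0.46664207  0.23273928] -0.0031132464227866807 9.2083
```

Run:
```python
from h import *
p=get_state()["position"];move_l([p[0],p[1],.15],.2);let_go()
goto(.6,-.17,.24,np.pi/2);sleep(.3)
f,C=wrist();cv2.imwrite("pics/w2.png",cv2.resize(f["img"][:,:,::-1],(768,576)))
for n,z in (("lane_stop",.022),("handle_top",.072)):
    print(n,[(np.round(d["centre"]),unproj(d["centre"],z,C)[0][:2].round(4),round(d["score"],2)) for d in tip_of("wrist",n)])
```

```text
lane_stop [(array([289., 148.]), array([ 0.6416, -0.1641]), 0.6)]
handle_top [(array([295., 181.]), array([ 0.644 , -0.1929]), 0.71)]
```

View pics/w2.png

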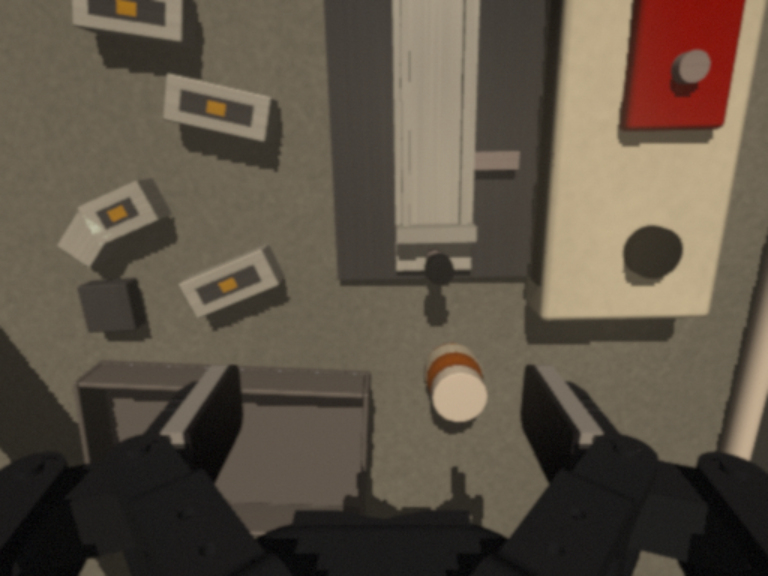

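The drawer did not move: the fingers shut on nothing. I go back and look just before closing.

Run:
```python
from h import *
a=np.pi/2+.022
x,y=.643,-.193
goto(x,y,.15,a);print(move_l([x,y,.042],.12,until_force=15))
f,C=wrist();s=grab_frame("side")
p=proj([get_state()["position"]],cam(s))[0];print(p,get_state()["position"],get_state()["finger_gap"],proj([get_state()["position"]],C))
u,v=int(p[0]),int(p[1]);crop=s["img"][max(v-70,0):v+50,u-60:u+60]
im=np.hstack([cv2.resize(crop,(400,400),interpolation=cv2.INTER_CUBIC),cv2.resize(f["img"],(400,400))])
cv2.imwrite("pics/c3.png",im[:,:,::-1])
```

```text
False
[362.8492608  215.01480153] [ 0.64385688 -0.19332937  0.04319487] 1.002476435141084 [[255.54429208 218.22897061]]
```

View pics/c3.png

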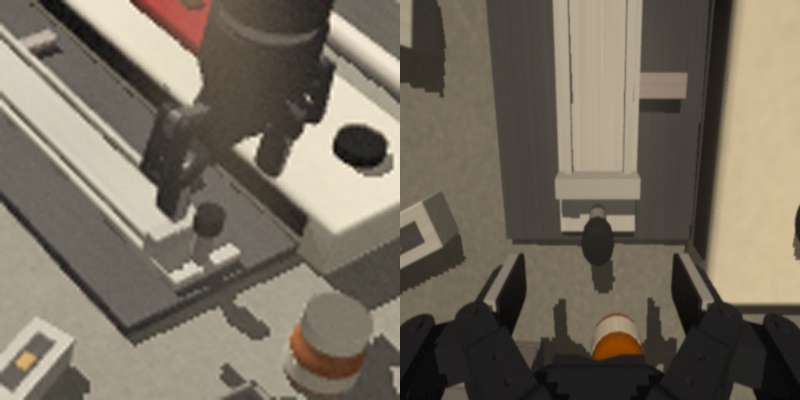

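The cap is centred between the fingers, but the open fingertips sit well above the cap. In both views they are about 30 mm short of the nominal TCP. I try gripping lower.

Run:
```python
from h import *
p=get_state()["position"]
print(move_l([.6435,-.193,.024],.08,until_force=12))
grab(40);s=get_state();print(s["position"],s["finger_gap"],s["grasp_force"],s["contact_force"],s["clock"])
f=grab_frame("side");q=proj([s["position"]],cam(f))[0];u,v=int(q[0]),int(q[1])
g=grab_frame("wrist")["img"]
im=np.hstack([cv2.resize(f["img"][v-70:v+50,u-60:u+60],(400,400),interpolation=cv2.INTER_CUBIC),cv2.resize(g,(400,400))])
cv2.imwrite("pics/c4.png",im[:,:,::-1])
```

```text
False
[ 0.64345267 -0.19306454  0.02446421] 0.23124533720847337 39.00449573993683 [-1.95387253 -0.3385142   3.98893951] 14.2333
```

View pics/c4.png

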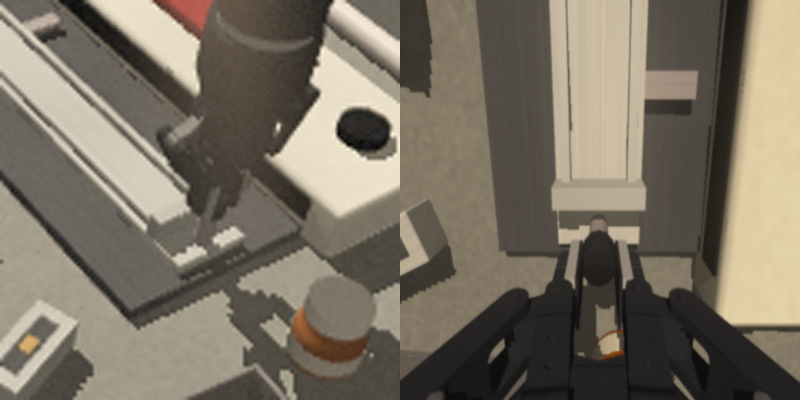

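Run:
```python
from h import *
s=get_state();p=s["position"];u=np.array([-np.cos(.022),-np.sin(.022),0])
r=move_l(p+u*.080,.04,until_force=20)
s=get_state();print(r,s["position"]-p,s["contact_force"],s["finger_gap"],s["clock"])
if r: move_l(s["position"]-u*.0005,.02)
let_go();sleep(.1);p=get_state()["position"];move_l([p[0],p[1],.15],.25)
# closed tips check in wrist view + look from above lane
grab(20);f,C=wrist();cv2.imwrite("pics/shut.png",f["img"][:,:,::-1]);let_go()
goto(.55,-.02,.30,np.pi/2);sleep(.3)
f,C=wrist();cv2.imwrite("pics/w5.png",cv2.resize(f["img"][:,:,::-1],(768,576)));np.save("w5.npy",C[0])
for n,z in (("lane_stop",.022),("handle_top",.072)):
    print(n,[(np.round(d["centre"]),unproj(d["centre"],z,C)[0][:2].round(4),round(d["score"],2)) for d in tip_of("wrist",n)])
print(get_state()["clock"])
```

```text
True [-4.89967081e-02 -1.01585841e-03  4.37054240e-05] [ 1.83771914 -0.42139115  0.80033658] 0.2285369073176298 15.6083
lane_stop [(array([284., 236.]), array([ 0.596 , -0.1637]), 0.78)]
handle_top [(array([284., 269.]), array([ 0.5923, -0.1918]), 0.7), (array([203., 343.]), array([ 0.4682, -0.3232]), 0.18)]
20.2417
```

View pics/w5.png

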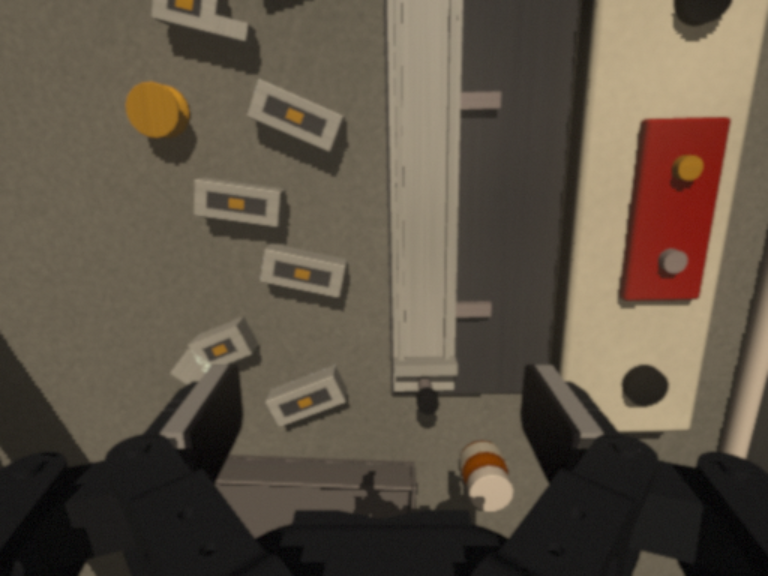

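View pics/shut.png

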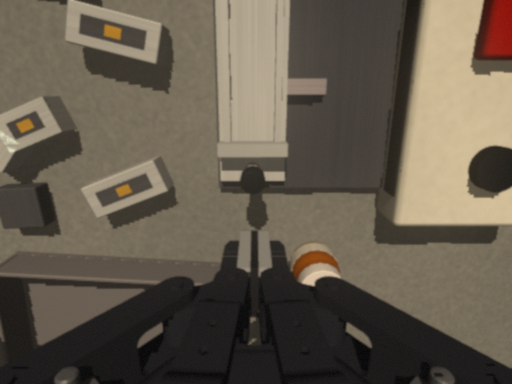

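Step 1 is met: the drawer stopped hard at 49 mm further out. The picture shows all seven housings and the lane at cols 390–460. Next I calibrate the fingertip height by touching the bench with shut fingers, then measure the lane line in two opposite wrist views.

Run:
```python
from h import *
goto(.594,.02,.22,np.pi/2);sleep(.2)
out=[]
for k,a in enumerate((np.pi/2,-np.pi/2)):
    if k: goto(.594,-.03,.22,a);sleep(.2)
    f,C=wrist();np.savez(f"lane{k}.npz",img=f["img"],M=C[0],k=np.array(C[1:]));out.append(f["img"])
    for y in (-.12,-.06,0,.06,.12):
        xs=np.linspace(.54,.65,441)
        uv=proj(np.c_[xs,np.full(441,y),np.full(441,.030)],C).astype(np.float32)
        g=cv2.cvtColor(cv2.GaussianBlur(f["img"],(3,3),.8),cv2.COLOR_RGB2GRAY)
        if uv[:,1].min()<0 or uv[:,1].max()>230: continue
        pr=cv2.remap(g,uv[None,:,0],uv[None,:,1],cv2.INTER_LINEAR)[0].astype(float)
        d=np.convolve(pr,np.r_[np.ones(6),-np.ones(6)],"same")
        i=np.argmax(d[10:215])+10;j=np.argmin(d[225:-10])+225
        print(k,y,xs[i].round(4),xs[j].round(4),"mid",((xs[i]+xs[j])/2).round(4),"w",(xs[j]-xs[i]).round(4))
grab(20);goto(.34,-.07,.10,np.pi/2);print(move_l([.34,-.07,-.02],.03,until_force=5),get_state()["position"],get_state()["clock"])
p=get_state()["position"];move_l([p[0],p[1],.15],.2);let_go()
cv2.imwrite("pics/l6.png",cv2.resize(np.hstack(out),(800,300))[:,:,::-1])
```

```text
0 -0.06 0.5592 0.622 mid 0.5906 w 0.0627
0 0 0.5582 0.6202 mid 0.5893 w 0.062
0 0.06 0.5568 0.619 mid 0.5879 w 0.0622
0 0.12 0.5552 0.6178 mid 0.5865 w 0.0625
1 -0.12 0.5605 0.623 mid 0.5918 w 0.0625
1 -0.06 0.5592 0.6218 mid 0.5905 w 0.0625
1 0 0.558 0.6205 mid 0.5893 w 0.0625
1 0.06 0.5565 0.6193 mid 0.5879 w 0.0628
False [ 0.340041   -0.06999909 -0.01995784] 31.3167
```

View pics/l6.png

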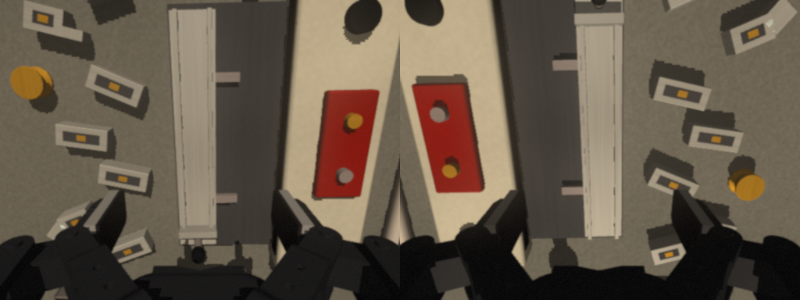

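Run:
```python
from h import *
grab(20);goto(.34,-.07,.03,np.pi/2);move_l([.34,-.07,-.015],.15);print(move_l([.34,-.07,-.06],.02,until_force=5),get_state()["position"],get_state()["contact_force"],get_state()["clock"])
p=get_state()["position"];move_l([p[0],p[1],.12],.25);let_go()
```

```text
True [ 0.34003213 -0.07000334 -0.03659895] [-2.14882995  1.55974276 10.38831274] 36.0667
```

Shut tips are 36 mm behind the reported TCP, so I correct for that. First good housing now.

```bash
cat >> h.py <<'E'
LX=np.array([.9997,.0225]);LY=np.array([-.0225,.9997]);L0=np.array([.593,-.163])
ZB=-.028   # reported TCP z for gripping a housing on the bench
def lane(y,x=0): return L0+LX*x+LY*y
def lanecoord(p): d=np.array(p[:2])-L0; return d@LX,d@LY
def find(name,near,tol=.06):
    f=grab_frame("top");C=cam(f);best=None
    cl="good_1" if name=="good" else name
    for d in silhouettes("top",cl):
        if d["score"]<.3: continue
        c=unproj(d["centre"],.016,C)[0][:2];e=np.hypot(*(c-near))
        if e<tol and (best is None or e<best[0]): best=(e,d["mask"])
    if best is None: return None
    p,s=fit(best[1],name,C);print(name,p.round(4),"iou",round(s,2));return p
def pick(x,y,th):
    a=bestyaw(x,y,ZB,th)
    goto(x,y,.07,a);move_l([x,y,ZB],.15,until_force=15);grab(60)
    s=get_state();print("grip",s["position"].round(4),round(s["finger_gap"],3),round(s["grasp_force"],1))
    move_l([x,y,ZB+.09],.25);s=get_state();print("lift",round(s["finger_gap"],3),round(s["grasp_force"],1),round(s["clock"],1))
    return .3<s["finger_gap"]<.55
def place(i,extra=.007):
    q=lane(.04+.08*i+extra);a=bestyaw(q[0],q[1],ZB+.03,np.pi/2+.0225)
    goto(q[0],q[1],ZB+.09,a)
    s=get_state();print("over",round(s["finger_gap"],3),round(s["grasp_force"],1))
    if s["finger_gap"]<.3: return False
    print("down contact",move_l([q[0],q[1],ZB+.0235],.1,until_force=12),get_state()["position"][2].round(4))
    z=get_state()["position"][2];t=lane(.04+.08*i-.012)
    r=move_l([t[0],t[1],z],.025,until_force=8);s=get_state()
    print("push",r,np.round(lanecoord(s["position"]),4),s["contact_force"].round(1))
    let_go();p=get_state()["position"];move_l([p[0],p[1],ZB+.1],.25);print("t",round(get_state()["clock"],1));return True
E
python3 - <<'E'
from h import *
p=find("good",(.4656,-.2151))
if pick(*p): place(0)
E
```

```text
Traceback (most recent call last):
TypeError: h.pick() argument after * must be an iterable, not NoneType
```

```bash
cat >> h.py <<'E'
def findw(name,pose,tol=.05):
    x,y,th=pose;a=bestyaw(x,y,.15,th);goto(x,y,.15,a);sleep(.15)
    f,C=wrist();best=None;cl="good_1" if name=="good" else name
    for d in silhouettes("wrist",cl):
        c=unproj(d["centre"],.016,C)[0][:2];e=np.hypot(*(c-[x,y]))
        if e<tol and (best is None or e<best[0]): best=(e,d["mask"],d["score"])
    if best is None: print("not found",name);return None
    p,s=fit(best[1],name,C);print(name,p.round(4),"iou",round(s,2),"score",round(best[2],2))
    if s<.82: print("poor fit");return None
    return p
E
python3 - <<'E'
from h import *
p=findw("good",(.4656,-.2151,.39))
if p is not None and pick(*p): place(0)
E
```

```text
good [ 0.4665 -0.2168  0.3806] iou 0.96 score 0.68
grip [ 0.467  -0.2171 -0.0273] 0.386 61.4
lift 0.385 60.4 41.2
over 0.381 65.8
down contact True -0.0052
push True [-0.0008  0.0372] [-0.3  0.8  4.3]
t 44.4
```

Run:
```python
from h import *
q=lane(.07);goto(q[0],q[1],.16,np.pi/2+.0225);sleep(.15)
f,C=wrist()
for d in silhouettes("wrist","good_1"):
    c=unproj(d["centre"],.04,C)[0][:2]
    if np.hypot(*(c-lane(.04)))<.06:
        p,s=fit(d["mask"],"good",C,z0=.022,th=np.pi/2);print(p,s,lanecoord(p))
for d in tip_of("wrist","lane_stop"): print(lanecoord(unproj(d["centre"],.022,C)[0]),d["score"])
cv2.imwrite("pics/p7.png",f["img"][:,:,::-1])
```

```text
[ 0.59064363 -0.12524121  1.60138066] 0.9640229940414429 (np.float64(-0.0015060939103671831), np.float64(0.037800479004984525))
(np.float64(0.0030817569527906443), np.float64(0.00019603912742881534)) 0.58
```

View pics/p7.png

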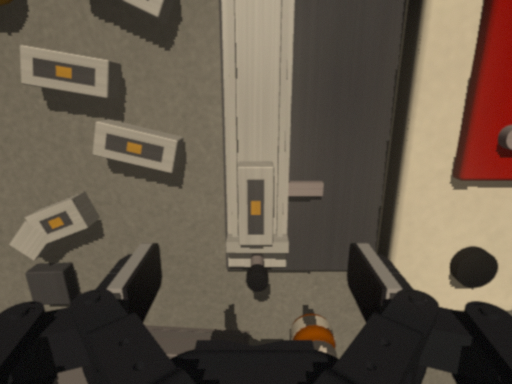

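Housing 1 sits in the lane at (255,203), butted against the stop at row 240. I shift the stop origin by 2.5 mm and take the next two.

```bash
sed -i 's/^L0=.*//; s/;L0=np.array(\[.593,-.163\])/;L0=np.array([.593,-.163])-.0025*LY/' h.py
sed -i 's/    z=get_state()\["position"\]\[2\];t=lane/    z=get_state()["position"][2]+.0012;move_l([q[0],q[1],z],.03);sleep(.1);t=lane/' h.py
python3 - <<'E'
from h import *
for i,e in ((1,(.469,-.0728,2.93)),(2,(.4107,-.004,-.148))):
    p=findw("good",e)
    if p is None or not pick(*p) or not place(i): print("STOP",i);break
E
```

```text
good [ 0.4709 -0.074   2.9367] iou 0.97 score 0.6
grip [ 0.4714 -0.0741 -0.0273] 0.385 60.4
lift 0.385 59.7 48.9
over 0.383 59.6
down contact True -0.0053
push True [-0.0005  0.1211] [-0.1  0.6 -1.4]
t 52.7
good [ 0.4122 -0.0053  3.0084] iou 0.97 score 0.65
grip [ 0.4127 -0.0053 -0.0273] 0.382 59.9
lift 0.381 59.8 56.5
over 0.385 59.7
down contact True -0.0053
push True [-0.0007  0.2013] [ 0.1  1.5 -1.9]
t 60.4
```

```bash
cat >> h.py <<'E'
def drop(B,byaw,dx,dy,h,extra=0):
    c,s=np.cos(byaw),np.sin(byaw);x,y=B[0]+c*dx-s*dy,B[1]+s*dx+c*dy
    a=bestyaw(x,y,ZB+.05,np.pi/2+byaw) if not extra else extra
    goto(x,y,ZB+.1,a);s=get_state();print("over bin",round(s["finger_gap"],3))
    if s["finger_gap"]<.3: return False
    print("down",move_l([x,y,ZB+h],.12,until_force=15));let_go();move_l([x,y,ZB+.1],.25);print("t",round(get_state()["clock"],1));return True
E
python3 - <<'E'
from h import *
p=findw("good",(.4712,.0727,2.77))
if p is None or not pick(*p) or not place(3): print("STOP")
else:
    f=grab_frame("top");C=cam(f)
    m=silhouettes("top","reject_bin")
    for d in m[:2]:
        cs,_=cv2.findContours(d["mask"].astype(np.uint8),0,1);c=max(cs,key=cv2.contourArea)[:,0]
        print(d["score"],cv2.minAreaRect(unproj(c,.045,C)[:,:2].astype(np.float32)),cv2.minAreaRect(unproj(c,.0,C)[:,:2].astype(np.float32)))
    for n,e in (("odd_short",(.4664,.2083)),("odd_chipped",(.396,.1588)),("odd_crooked",(.3768,-.1555))): find(n,e)
    goto(.42,-.33,.25,0.);f,C=wrist();print([(unproj(d["centre"],0,C)[0].round(4),d["score"]) for d in tip_of("wrist","reject_bin")]);cv2.imwrite("pics/b8.png",f["img"][:,:,::-1])
E
```

```text
good [ 0.471   0.0724 -0.3933] iou 0.97 score 0.58
grip [ 0.4715  0.0724 -0.0273] 0.383 60.4
lift 0.382 59.7 63.9
over 0.38 59.6
down contact True -0.0052
push True [-0.0005  0.2813] [ 0.6  1.3 -2. ]
t 67.5
0.56 ((0.4487203359603882, -0.37686610221862793), (0.17463648319244385, 0.25951820611953735), 87.50352478027344) ((0.45712900161743164, -0.3944641649723053), (0.1824481338262558, 0.27112674713134766), 87.50352478027344)
odd_crooked [ 0.3759 -0.1569  3.6014] iou 0.87
[(array([ 0.4513, -0.3857,  0.    ]), 0.97)]
```

View pics/b8.png

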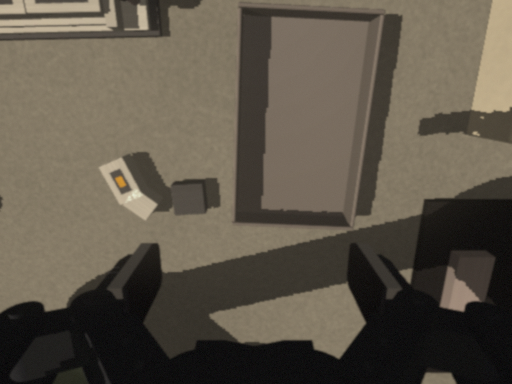

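```bash
cat >> h.py <<'E'
def tobin(name,guess,gx,mid,dx,h,B=(.451,-.384),by=-.043):
    p=findw(name,guess)
    if p is None: return False
    x,y,th=p;x,y=x+np.cos(th)*gx,y+np.sin(th)*gx
    if not pick(x,y,th): print("pick failed");return False
    v=get_state()["eef_rot"];m=R.from_rotvec(v).as_matrix();ap=np.arctan2(m[1,0],m[0,0])
    a=bestyaw(B[0],B[1],ZB+.05,np.pi/2+by)
    sg=np.sign(np.sin(th+a-ap))   # object +x points to bin +y or -y
    return drop(B,by,dx,-sg*(mid-gx),h,extra=a)
E
python3 - <<'E'
from h import *
ok=tobin("odd_short",(.4664,.2083,.30),0,0,.058,.012)
print(ok)
if ok: print(tobin("odd_chipped",(.396,.1588,6.04),-.014,0,-.058,.012))
E
```

```text
odd_short [0.4672 0.2072 0.2983] iou 0.97 score 0.73
grip [ 0.4677  0.2075 -0.0273] 0.38 61.0
lift 0.382 60.0 74.4
over bin 0.385
down False
t 78.5
True
odd_chipped [ 0.3973  0.1589 -0.2275] iou 0.98 score 0.97
grip [ 0.3841  0.1623 -0.0273] 0.385 60.1
lift 0.38 59.7 83.0
over bin 0.386
down False
t 86.9
True
```

Run:
```python
from h import *
print(tobin("odd_crooked",(.376,-.157,3.61),-.004,.011,0,.028))
goto(.42,-.33,.25,0.);sleep(.2);f,C=wrist();im1=f["img"]
q=lane(.19);goto(q[0],q[1],.27,np.pi/2+.0225);sleep(.2);f,C=wrist()
for d in silhouettes("wrist","good_1"):
    c=unproj(d["centre"],.04,C)[0][:2];x,y=lanecoord(c)
    if abs(x)<.02:
        p,s=fit(d["mask"],"good",C,z0=.022,th=np.pi/2);print(np.round(lanecoord(p),4),round(p[2]-np.pi/2-.0225,3),round(s,2),round(d["score"],2))
cv2.imwrite("pics/r9.png",cv2.resize(np.hstack([im1,f["img"]]),(800,300),interpolation=cv2.INTER_AREA)[:,:,::-1])
```

```text
odd_crooked [ 0.3813 -0.1565  3.5732] iou 0.85 score 0.95
grip [ 0.3853 -0.1549 -0.0272] 0.382 59.0
lift 0.381 59.2 90.6
over bin 0.381
down False
t 93.6
True
[-0.0011  0.2805] 0.022 0.92 0.69
[-0.0002  0.1151] 0.014 0.9 0.65
[-0.0011  0.1995] -0.007 0.96 0.61
[0.0003 0.0358] 0.008 0.84 0.6
```

View pics/r9.png

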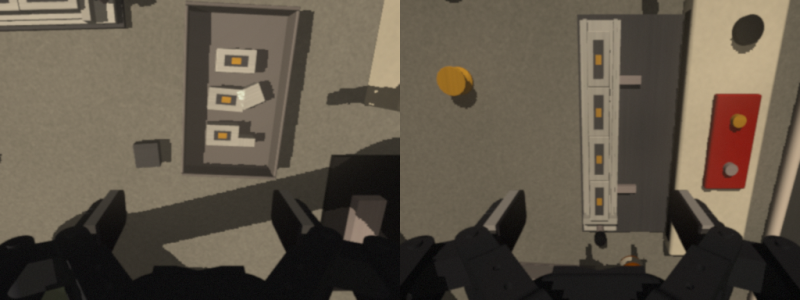

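The bin picture shows all three odd pieces flat inside, and the four good ones sit in a closed row in the lane. I press the row tight from its open end, then push the drawer home by the handle.

Run:
```python
from h import *
a=bestyaw(*lane(.37),.05,np.pi/2+.0225)
q=lane(.37);goto(q[0],q[1],.07,a);grab(20);move_l([*q,.001],.12,until_force=15)
z=get_state()["position"][2];t=lane(.315)
sleep(.1);print(z,move_l([*t,z],.03,until_force=10),np.round(lanecoord(get_state()["position"]),4),get_state()["contact_force"].round(1))
p=get_state()["position"];b=p[:2]+LY*.012;move_l([*b,p[2]],.1);move_l([*b,.09],.25);let_go()
x,y=.5945,-.1942
goto(x,y,.12,np.pi/2+.0225);print(move_l([x,y,.024],.1,until_force=12));grab(40)
s=get_state();print(s["finger_gap"],s["position"],s["clock"])
f,C=wrist()
for d in silhouettes("wrist","good_1"):
    c=unproj(d["centre"],.04,C)[0][:2];l=lanecoord(c)
    if abs(l[0])<.02: print(np.round(l,4))
```

```text
0.0014300412052085584 True [-1.00e-04  3.32e-01] [0.7 1.2 1.8]
False
0.2338429699045095 [ 0.59515154 -0.19428697  0.02451576] 105.5917
[-0.0017  0.0447]
[-0.0022  0.0826]
```

Run:
```python
from h import *
s=get_state();p=s["position"];u=np.r_[LX,0]
r=move_l(p+u*.075,.04,until_force=20);s=get_state();print(r,(s["position"]-p)@u,s["finger_gap"],s["clock"])
let_go();sleep(.1);p=get_state()["position"];move_l([p[0],p[1],.15],.25)
L=L0+LX*.065
q=L+LY*.19;goto(q[0],q[1],.27,np.pi/2+.0225);sleep(.2);f,C=wrist()
for d in silhouettes("wrist","good_1"):
    c=unproj(d["centre"],.04,C)[0][:2]-L
    if abs(c@LX)<.03:
        p,s=fit(d["mask"],"good",C,z0=.022,th=np.pi/2);e=p[:2]-L;print((e@LX).round(4),(e@LY).round(4),round(s,2))
print([(unproj(d["centre"],.072,C)[0].round(4),round(d["score"],2)) for d in tip_of("wrist","handle_top")])
im=f["img"];g=grab_frame("top")["img"]
cv2.imwrite("pics/h10.png",cv2.resize(np.hstack([g,im]),(800,300),interpolation=cv2.INTER_AREA)[:,:,::-1])
```

```text
True 0.0636329684650652 0.23062703235682142 107.2333
-0.0017 0.0285 0.83
-0.0025 0.1997 0.94
-0.0028 0.2792 0.97
[(array([ 0.6584, -0.1927,  0.072 ]), 0.73), (array([ 0.6551, -0.1004,  0.072 ]), 0.64)]
```

View pics/h10.png

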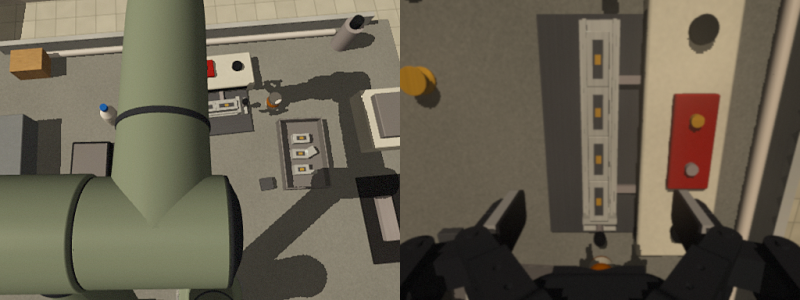

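The tongues touch the machine and the drawer travelled 63.6 mm to a hard stop. The row is closed and the odd ones lie in the bin, so I hand in.

```bash
python3 -c "
from cell import *
print(sign_off())"
```

```text
the job is handed in; nothing more can be done
None
```

I handed the job in at about 110 s of the allowed 210 s: four good housings in a closed row in the drawer, three odd ones in the reject bin, and the drawer pushed home to a hard stop after 63.6 mm of its 65 mm travel (no verdict was returned).

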